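# Free the catch and hold the spring jaw open at the rider

## Task

I need the self-closing bench clamp held open while I load it. Take the short wooden-handled file out of its stand and, with its blade in the pocket of the catch plate and not with the fingers, push the stiff catch all the way out past its detent to its stop; put the file back upright in the hole of its stand. Then take the star knob, pull the spring jaw out until its pointer lines up with the pointer of the brass rider, and finish while still holding it there; do not shift the rider, and leave the oil can, brass weight and pliers alone.

Things in the scene. Friction and masses are not known exactly. Their poses are not given: they have to be found in the camera images.
- clamp: Self-closing bench clamp, fixed. Origin: under the base on the jaw's line of travel; z up, x along the travel. Dark steel base 14 mm thick, x -130 to 120, y -45 to 70 mm, with a pad to y -115 (x -14 to 58) for the catch. Fixed jaw (48 mm high) at x 92 to 118, end plate (44 mm high) at x -128 to -116; rider bar on the +y side. Position and yaw vary.
- jaw (a joint): Opening of the sliding steel jaw (block 40 x 50 mm, top at 46 mm), m: 0 shut, up to 0.11 as it moves in the clamp's -x direction. A spring pulls it shut: 5 N at 0, rising 0.8 N per 10 mm to 14 N at 0.11. With the catch home it opens no more than about 3 mm.
- jaw_knob (a point): On the upright axis of the black star knob on top of the jaw, 73 mm above the bench. Six-lobed knob, 39 mm across (35 to 39), its lobes from 67 to 79 mm above the bench, on a 18 mm thick neck; the jaw's top is 27 mm below the point. Moves with the jaw, does not turn. Axes as the clamp's.
- jaw_pointer (a point): Tip of the pointed steel finger on the +y side of the jaw, 38 mm above the bench. Moves with the jaw; axes as the clamp's.
- rider (a joint): Where the brass rider stands on its bar, m, on the same scale as the jaw: the pointers line up when joint jaw equals joint rider. Varies from 0.055 to 0.10; the rider stays put unless pushed (6 N).
- rider_pointer (a point): Tip of the pointed finger of the brass rider (a 20 mm saddle with a thumb screw, top 38 mm above the bench, on the bar along the +y side of the clamp). Points in -y of the clamp at the jaw's pointer. Axes as the clamp's.
- catch (a joint): Travel of the flat steel catch plate (51 mm along x, 67 along y, top 28 mm above the bench), m: 0 home (its tongue blocks the jaw), 0.028 fully out (jaw free). It moves in the clamp's -y direction. A ball detent keeps it home: about 5 N gets it past the first 6 mm, then it slides with 1.5 N and stays where it is left.
- catch_pocket (a point): Centre of the mouth of the rectangular pocket in the catch plate: 26 mm along the clamp's x, 20 mm along y, 14 mm deep (floor is the base, 14 mm above the bench), mouth 28 mm above the bench. Moves with the catch; axes as the clamp's. At home it is 66 mm from the axis of the star knob.
- file: Short file, 98 mm long, 90 g: round wooden handle 72 mm long, up to 24 mm thick, a 19 mm ferrule and a flat steel blade 25 mm long, 16 wide, 4 thick. Stands blade down in its stand. Its +y axis runs from blade to handle end (up at the start), x along the blade's width; origin half way along, 11.5 mm off the long axis.
- file_tip (a point): Middle of the end of the file's blade, on the long axis; 4 mm above the bench at the start. Axes as the file's.
- file_grip (a point): Place to grip the handle, on the long axis, 71 mm above the blade's end (27 mm below the handle's end). Axes as the file's.
- stand: Square wooden stand of the file, 70 x 70 x 36 mm, fixed to the bench, left or right of the clamp. Origin: centre of the underside, +z up.
- stand_hole (a point): Centre of the mouth of the stand's one round hole: 23 mm across with a 3 mm chamfer, 32 mm deep, on top of the stand 36 mm above the bench. With the file home the blade stands on the hole's floor and the ferrule sits in the mouth.
- oiler: Bystander: brass oil can with a thin spout, 62 x 77 x 127 mm, origin under its middle, on the side of the clamp where the stand is not.
- weight: Bystander: small brass weight, 19 x 19 x 31 mm, origin under its middle.
- pliers: Bystander: flat pliers with blue grips, 58 x 150 x 12 mm, lying on the bench, origin under their middle.

How it is judged:
By the outcome, as a careful person would: the job done as asked, in the order asked, and still so for the second after the job is handed in, while the arm keeps its last pose, push and grip.
It also fails if it takes over 58 s, if anything falls off the work surface, if the arm or the gripper's body presses on something with over 40 N, if the wrist force passes 120 N, or if a joint passes its speed limit or range.

## Robot

A 6-joint arm with a two-finger parallel gripper is mounted at the origin on a cart in front of the work surface, level with it; the furniture and walls round the work are solid. World frame = base frame: x ahead of the robot, y to its left, z up, the work surface at z = 0. Lengths are in m, angles in rad, forces in N, time in s.
With the tool pointing down it reaches from about 0.375 to 0.9 m from the base axis. Payload 3.1 kg.
Tool frame: the origin (TCP) lies midway between the tips of the shut fingers; the grasp point (between the pads) lies robot.grip_depth behind it (robot.grip_depth is the distance from the TCP to the grasp point, in m); z points along the fingers, y is the line along which they close (so a half turn about z gives the same grasp; the last joint's range is limited). The gripper opens to 87 mm and grips with 3 to 60 N. Pads are 19 mm wide; open, the fingers measure 117 mm over their backs; the gripper's body (75 mm by 190 mm) begins 51 mm behind the grasp point.
Start: joints at [-1.387, 0.527, 1.433, -0, 1.181, -0.178], TCP at [0.222, -0.584, 0.223] pointing down, gripper open.
Joint ranges: [-3.08, 3.08], [-0.75, 2.2], [0.22, 2.44], [-1.43, 4.57], [0, 2.65], [-2.85, 2.85]. Speed limits (rad/s): [2.79, 2.79, 3.14, 3.14, 3.14, 3.14].

## Interface

Orientations are given as a unit quaternion [x, y, z, w].
In Python, from rig import robot, cams, readout gives the robot as it stands (robot), with the cameras (cams) and the readings (readout).
- The arm moves only by the shell command python3 nudge.py 'ROWS' [OPENING] [FORCE]. ROWS is a JSON list of rows, 1 to 20 of them, each of 4 numbers: dx, dy, dz in m, then a turn about the tool's z in rad; each row shifts and turns the commanded pose from where the row before left it, along the tool's axes as they then stand; what a row does not reach is not made up. A row lasts 1/12 s, in which the tool goes at most 0.0417 m and 0.125 rad, less where a joint would pass 70% of its speed; a pose out of reach is approached as far as the arm can. OPENING is the finger opening in m, set as the command begins (- or left out keeps the last). The fingers move at their own pace and stop on an object; FORCE is the grip in N (left out, the last holds). Time passes only in rows, so rows that do not move let the fingers close. It prints the time, the measured TCP pose, the force, the opening and the grip force at its end.
- readout.get_obs(): the state, without advancing time (a new reading comes with each control period).
- cams.camera(name): name is "side" or "top"; returns a dict with "img" (420x560x3 uint8, red, green, blue), "fx", "fy", "cx", "cy" (pixels), "xyz" and "attitude" of the camera in the world. Camera axes: x right, y down, z forward; pixel columns grow to the right and rows downward; lengths in m; the calibration is good to about 2 mm. A picture is of the moment at which its call begins. There is no depth.
- robot.hand_in(): hands the job in; it is judged then, once.
The state is a dict: "time": time; "q": joint angles; "joint_velocities": joint speeds; "joint_torque": joint torques, N m; "position": TCP position; "tool_rot": TCP orientation; "ft_force": force on the tool from outside, world axes, zero at the start; "moment": the same for the moment, N m; "grip_width": finger opening in m; "grip_force": force on a finger pad.
Only numpy, scipy, OpenCV 4.12 (cv2) and the standard library are available. Lean on these libraries where they do the work, as an engineer would, in place of code of your own. Each camera call takes 0.05 s, during which the arm holds its last target. There are 200 camera calls.

## Working session

There is one attempt and no reset: what is moved stays moved. The work goes in short steps, Python scripts to look and compute and a shell command to move; the robot and the scene stay as the last step left them, time stands still between calls to the robot, and variables do not carry over. Pictures are saved under pics/ and viewed, at most 10 in all, crops included, and the job is handed in when it is done.

```bash
ls; mkdir -p pics; python3 - <<'E'
from rig import robot, cams, readout
import cv2
print(robot.grip_depth)
for n in("top","side"):
    c=cams.camera(n); cv2.imwrite(f"pics/{n}0.png",c["img"][:,:,::-1]); print(n,{k:v for k,v in c.items() if k!="img"})
print(readout.get_obs())
E
```

```text
nudge.py
pics
rig.py
0.0187
top {'fx': 406.27521001823936, 'fy': 406.27521001823936, 'cx': 275.16602574246997, 'cy': 210.7219879633986, 'xyz': array([ 0.52794301, -0.0081481 ,  0.98435139]), 'attitude': array([ 0.71459994, -0.69897582,  0.00982091, -0.02613959])}
side {'fx': 418.398603280709, 'fy': 418.398603280709, 'cx': 280.44474972562654, 'cy': 201.87855308992437, 'xyz': array([ 0.61150379, -0.83324556,  0.57371175]), 'attitude': array([ 0.86839092,  0.02713697, -0.00281674, -0.49512914])}
{'time': 0.1, 'q': array([-1.38651530e+00,  5.28401313e-01,  1.43372689e+00, -1.07695096e-05,
        1.18140592e+00, -1.78501305e-01]), 'joint_velocities': array([-0.00034004, -0.00223235, -0.00351631, -0.00101034, -0.00099415,
        0.00123373]), 'joint_torque': array([-6.19551811e-04, -4.40985632e+01, -1.77151304e+01,  6.33576256e-02,
        5.34293067e-02, -4.21816480e-05]), 'position': array([ 0.22170328, -0.5836751 ,  0.22166726]), 'tool_rot': array([ 9.83592848e-01,  1.80400022e-01, -7.78492465e-06, -9.70712754e-04]), 'ft_force': array([-1.19228961, -0.55241648,  0.63349088]), 'moment': array([ 0.00754192,  0.04595382, -0.00263711]), 'grip_force': 0.0, 'grip_width': 0.08726998693611562}
```

View pics/top0.png

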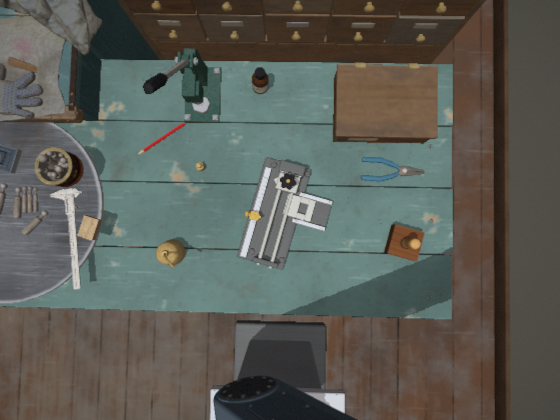

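View pics/side0.png

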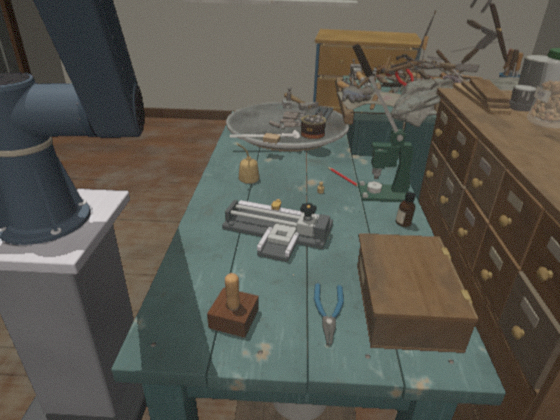

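The top view shows the clamp at about (275,213), with the knob at (288,181), the pocket at (303,208), the rider at (253,215), and the stand and file at (406,242). The side view shows the file upright at (232,292) and the clamp at (278,222). I'll zoom in for accurate pixels.

```bash
cat > h.py <<'E'
import numpy as np, cv2
from scipy.spatial.transform import Rotation as R
from rig import robot, cams, readout
def ray(c,u,v):
    d=R.from_quat(c["attitude"]).as_matrix()@np.array([(u-c["cx"])/c["fx"],(v-c["cy"])/c["fy"],1]); return c["xyz"],d
def plane(c,u,v,z):
    o,d=ray(c,u,v); return o+d*(z-o[2])/d[2]
def proj(c,p):
    x=R.from_quat(c["attitude"]).as_matrix().T@(np.asarray(p)-c["xyz"]); return c["fx"]*x[0]/x[2]+c["cx"],c["fy"]*x[1]/x[2]+c["cy"]
def two(c1,p1,c2,p2):
    A=[];b=[]
    for c,p in((c1,p1),(c2,p2)):
        o,d=ray(c,*p); d/=np.linalg.norm(d); M=np.eye(3)-np.outer(d,d); A.append(M); b.append(M@o)
    s=np.linalg.lstsq(np.vstack(A),np.hstack(b),rcond=None); return s[0],np.sqrt(s[1]) 
def crop(c,x0,y0,w,h,k):
    return cv2.resize(c["img"][y0:y0+h,x0:x0+w,::-1],None,fx=k,fy=k,interpolation=cv2.INTER_CUBIC)
E
python3 - <<'E'
import cv2,numpy as np
t=cv2.imread("pics/top0.png");s=cv2.imread("pics/side0.png")
f=lambda i,x,y,w,h,k:cv2.resize(i[y:y+h,x:x+w],None,fx=k,fy=k,interpolation=cv2.INTER_CUBIC)
a=f(t,235,150,100,120,5)   # 500x600
b=f(t,380,215,50,50,6)
c=f(s,200,265,75,75,4)
im=np.zeros((600,800,3),np.uint8); im[:,:500]=a; im[:300,500:]=b; im[300:,500:]=c
cv2.imwrite("pics/z1.png",im)
cv2.imwrite("pics/z2.png",f(s,215,190,125,75,6)) 
E
```

```text
(no output)
```

View pics/z1.png

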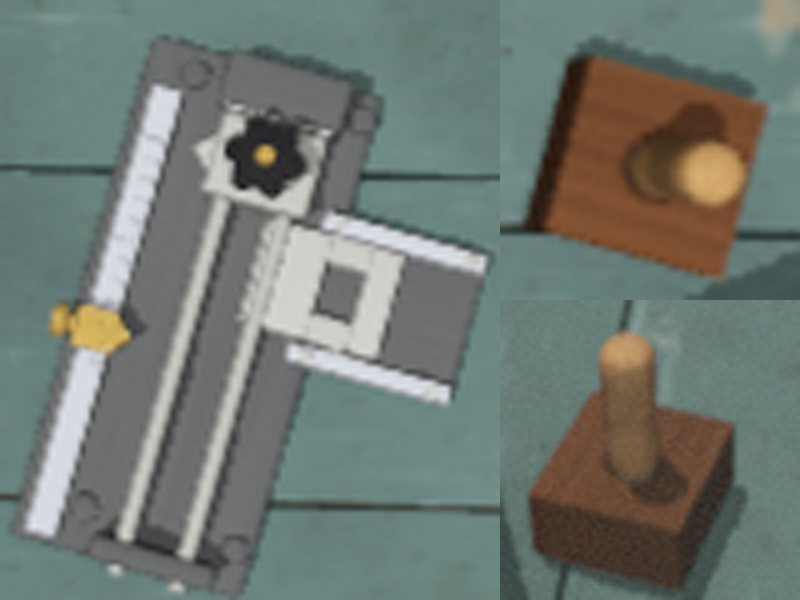

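View pics/z2.png

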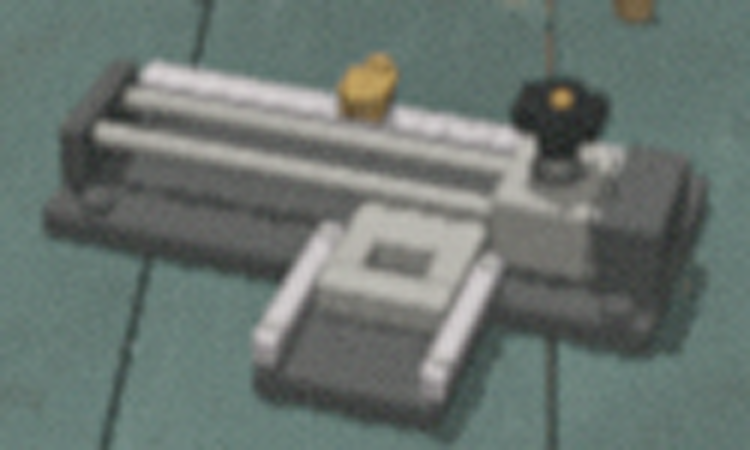

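```bash
cat > m.py <<'E'
from h import *
t=cams.camera("top"); s=cams.camera("side")
T=lambda x,y:((x+.5)/5-.5+235,(y+.5)/5-.5+150)
S=lambda x,y:((x-500+.5)/6-.5+380,(y+.5)/6-.5+215)
Z=lambda x,y:((x+.5)/6-.5+215,(y+.5)/6-.5+190)
C=lambda x,y:((x-500+.5)/4-.5+200,(y-300+.5)/4-.5+265)
E
python3 - <<'E'
from m import *
np.set_printoptions(precision=4,suppress=True)
B=np.array([plane(t,*T(*p),.014)[:2] for p in((155,40),(12,532),(242,597),(380,98))])
L=np.array([(.12,.07),(-.13,.07),(-.13,-.045),(.12,-.045)])
# rigid fit
lc,bc=L.mean(0),B.mean(0); H=(L-lc).T@(B-bc); yaw=np.arctan2(H[0,1]-H[1,0],H[0,0]+H[1,1])
c,s_=np.cos(yaw),np.sin(yaw);Rm=np.array([[c,-s_],[s_,c]]); o=bc-Rm@lc
print("yaw",yaw,"o",o,"res",B-(o+(L@Rm.T)))
tc=lambda p:Rm.T@(np.asarray(p)[:2]-o)
for n,p,z in(("knob",(265,155),.081),("pocket",(340,291),.028),("riderptr",(131,331),.038),("jawptr",(195,152),.038)):
    q=plane(t,*T(*p),z); print(n,q,tc(q))
for n,p,z in(("knobS",(562,98),.081),("pocketS",(400,257),.028)):
    q=plane(s,*Z(*p),z); print(n,q,tc(q))
print("knob2",two(t,T(265,155),s,Z(562,98)))
Q=np.array([plane(t,*S(*p),.036)[:2] for p in((590,57),(766,104),(722,276),(545,228))]); print("stand",Q.mean(0),Q, np.degrees(np.arctan2(*(Q[0]-Q[3])[::-1])))
Q=np.array([plane(s,*C(*p),.036)[:2] for p in((530,494),(682,530),(734,428),(588,394))]); print("standS",Q.mean(0))
print("filetop",plane(t,*S(712,175),.102),plane(s,*C(628,348),.1), two(t,S(712,175),s,C(628,345)))
E
```

```text
yaw -0.2514811696377019 o [0.5741 0.004 ] res [[-0.003  -0.0011]
 [ 0.0015 -0.0008]
 [ 0.002   0.0004]
 [-0.0005  0.0015]]
knob [ 0.6417 -0.013   0.081 ] [0.0696 0.0004]
pocket [ 0.5847 -0.05    0.028 ] [ 0.0236 -0.0496]
riderptr [0.5633 0.0475 0.038 ] [-0.0213  0.0395]
jawptr [0.6478 0.0196 0.038 ] [0.0675 0.0334]
knobS [ 0.6449 -0.0146  0.081 ] [ 0.0732 -0.0004]
pocketS [ 0.5861 -0.0488  0.028 ] [ 0.0248 -0.0481]
knob2 (array([ 0.6434, -0.013 ,  0.0798]), array([0.0022]))
stand [ 0.5095 -0.2888] [[ 0.5509 -0.2633]
 [ 0.5343 -0.3308]
 [ 0.4679 -0.3143]
 [ 0.4847 -0.2466]] -14.159260705913738
standS [ 0.5119 -0.2908]
filetop [ 0.508  -0.2893  0.102 ] [ 0.5117 -0.2903  0.1   ] (array([ 0.5098, -0.2894,  0.1008]), array([0.0025]))
```

```bash
cat > go.py <<'E'
import sys; from h import *
# usage: go.py x y z yaw -> turn, then delta in tool axes after the turn
x,y,z,yaw=map(float,sys.argv[1:5]); o=readout.get_obs()
M=R.from_quat(o["tool_rot"]).as_matrix(); cur=np.arctan2(M[1,0],M[0,0])
print("pos",o["position"].round(4),"yaw",round(cur,4),"tilt",M[:2,2].round(4),"turn",round(cur-yaw,4))
M2=M@R.from_euler("z",cur-yaw).as_matrix()
print("delta",(M2.T@(np.array([x,y,z])-o["position"])).round(4),"t",o["time"],"F",o["ft_force"].round(1))
E
python3 go.py 0.510 -0.2895 0.16 -0.2515
```

```text
pos [ 0.2218 -0.5839  0.2219] yaw 0.3628 tilt [-0.0002  0.0013] turn 0.6143
delta [ 0.2059 -0.3568  0.0623] t 0.2 F [-0. -0. -0.]
```

```bash
python3 nudge.py '[[0,0,0,0.123],[0,0,0,0.123],[0,0,0,0.123],[0,0,0,0.123],[0,0,0,0.122],[0.0187,-0.0324,0.0057,0],[0.0187,-0.0324,0.0057,0],[0.0187,-0.0324,0.0057,0],[0.0187,-0.0324,0.0057,0],[0.0187,-0.0324,0.0057,0],[0.0187,-0.0324,0.0057,0],[0.0187,-0.0324,0.0057,0],[0.0187,-0.0324,0.0057,0],[0.0187,-0.0324,0.0057,0],[0.0187,-0.0324,0.0057,0],[0.0187,-0.0324,0.0057,0],[0,0,0,0],[0,0,0,0]]' 0.06; python3 go.py 0.510 -0.2895 0.056 -0.2515
```

```text
time: 1.7
position: [0.5105, -0.2882, 0.1593]
tool_rot: [0.992, -0.123, -0.001, -0.0]
ft_force: [-0.2, -0.1, -0.2]
grip_width: 0.0597
grip_force: 0.0
pos [ 0.5105 -0.2882  0.1593] yaw -0.2468 tilt [-0.0011  0.0006] turn 0.0047
delta [-1.000e-04  1.500e-03  1.033e-01] t 1.7 F [-0.2 -0.1 -0.2]
```

```bash
python3 nudge.py '[[0,0.0015,0.03,0.005],[0,0,0.03,0],[0,0,0.03,0],[0,0,0.013,0],[0,0,0,0],[0,0,0,0]]'; python3 nudge.py '[[0,0,0,0],[0,0,0,0],[0,0,0,0],[0,0,0,0],[0,0,0,0],[0,0,0,0]]' 0.01 35; python3 go.py 0.510 -0.2895 0.12 -0.2515
```

```text
time: 2.2
position: [0.5083, -0.2926, 0.0564]
tool_rot: [0.992, -0.129, -0.001, -0.0]
ft_force: [0.2, 0.0, 0.3]
grip_width: 0.0602
grip_force: 0.0
time: 2.7
position: [0.5095, -0.2917, 0.0574]
tool_rot: [0.992, -0.128, 0.0, 0.0]
ft_force: [-0.1, -0.1, -0.1]
grip_width: 0.0281
grip_force: 0.0
pos [ 0.5095 -0.2917  0.0574] yaw -0.256 tilt [ 0.0007 -0.0006] turn -0.0045
delta [-0.     -0.0023 -0.0626] t 2.7 F [-0.1 -0.1 -0.1]
```

```bash
python3 nudge.py '[[0,0,0,0],[0,0,0,0],[0,0,0,0],[0,0,0,0]]'; python3 go.py 0.510 -0.2895 0.12 -0.2515
```

```text
time: 3.03
position: [0.5095, -0.2912, 0.0572]
tool_rot: [0.992, -0.128, 0.0, -0.0]
ft_force: [0.6, 3.7, 5.1]
grip_width: 0.0236
grip_force: 34.9
pos [ 0.5095 -0.2912  0.0572] yaw -0.2564 tilt [0.0004 0.0006] turn -0.0049
delta [ 0.0001 -0.0018 -0.0628] t 3.0333 F [0.6 3.7 5.1]
```

```bash
python3 nudge.py '[[0,-0.0015,-0.015,0],[0,0,-0.03,0],[0,0,-0.035,0],[0,0,-0.03,0],[0,0,0,0],[0,0,0,0],[0,0,0,0]]'; python3 - <<'E'
from m import *
o=readout.get_obs(); p=o["position"]; print(p,o["grip_width"],o["ft_force"])
u,v=map(int,proj(s,p+[0,0,-.025])); print(u,v)
ut,vt=map(int,proj(t,p))
im=np.zeros((480,800,3),np.uint8); a=crop(s,u-40,v-40,80,96,5); im[:,:400]=a; im[:,400:]=crop(s,u-20,v+0,40,48,10); cv2.imwrite("pics/f1.png",im); print(u-40,v-40,u-20,v)
E
```

```text
time: 3.62
position: [0.5088, -0.29, 0.166]
tool_rot: [0.992, -0.128, -0.001, -0.0]
ft_force: [-1.3, 0.9, -1.3]
grip_width: 0.0228
grip_force: 34.9
[ 0.50844022 -0.28946444  0.16496814] 0.022978341050472386 [ 0.51461609  0.37844423 -1.55312593]
228 257
188 217 208 257
```

View pics/f1.png

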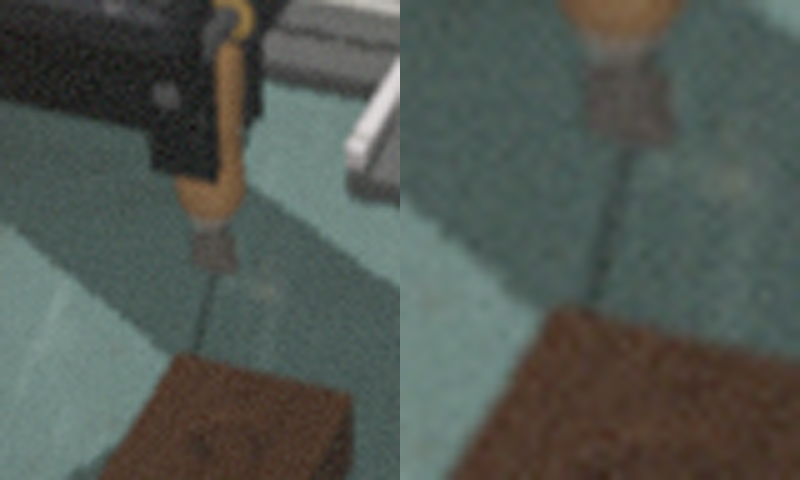

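The file is held with its ferrule at about (231,270), but the blade hardly stands out from the bench. I'll difference it against the first image.

```bash
python3 - <<'E'
from m import *
p=readout.get_obs()["position"]
tip=np.array([p[0],p[1],p[2]+.0187-.071])
print("exp tip",proj(s,tip),"ferr bottom",proj(s,tip+[0,0,.025]), "top view tip",proj(t,tip))
b=cv2.imread("pics/side0.png")[:,:,::-1].astype(int)
a=s["img"].astype(int)
print((a.sum(2)-b.sum(2))[264:292:1,216:246:1]//3)
E
```

```text
exp tip (np.float64(229.690308143695), np.float64(270.4369515066942)) ferr bottom (np.float64(229.08876846073701), np.float64(258.7136061208648)) top view tip (np.float64(416.68944597976264), np.float64(243.57028999668407))
[[-33 -34 -34 -32 -28 -35 -31 -32 -35 -36 -39 -41 -42 -41 -46 -21  -3 -32
  -40 -44 -41 -29 -38 -38 -32 -37 -36 -33 -35 -38]
 [-29 -37 -36 -26 -38 -33 -32 -27 -40 -35 -40 -45 -48 -44 -37 -15  -3 -34
  -52 -47 -43 -38 -25 -34 -39 -39 -33 -35 -34 -38]
 [-35 -39 -30 -33 -32 -33 -34 -36 -36 -35 -43 -47 -40 -38 -36   6  -9 -46
  -57 -49 -43 -38 -38 -34 -43 -34 -37 -37 -33 -34]
 [-34 -32 -35 -31 -32 -32 -33 -32 -33 -36 -45 -39 -42 -43 -26   8  -9 -45
  -63 -51 -37 -36 -38 -37 -39 -35 -34 -38 -38 -37]
 [-31 -33 -34 -41 -33 -33 -30 -31 -26 -35 -45 -42 -43 -40 -14  -3 -19 -47
  -66 -58 -40 -30 -36 -30 -37 -32 -37 -38 -38 -35]
 [-37 -30 -38 -34 -30 -32 -38 -38 -33 -42 -47 -40 -46 -32 -13   4 -31 -54
  -61 -54 -43 -32 -39 -39 -40 -43 -42 -35 -36 -39]
 [-36 -32 -30 -32 -32 -35 -35 -33 -32 -32 -40 -40 -41 -36  -1  -6 -43 -62
  -66 -60 -40 -35 -33 -38 -41 -37 -35 -42 -35 -34]
 
[... 1924 characters left out ...]
 -5 -14 -14 -14 -14 -11
   -9  -7   2  15   3 -21 -43 -38 -42 -38 -42 -36]
 [  8  17   4  -4 -11 -22 -33 -32 -31  -8 -14 -20 -13 -14 -21  -5  -9  -6
   -8   1  -2   7   0 -18 -41 -39 -36 -35 -33 -34]
 [ 10  13   3  15   9 -12 -25 -30 -26 -10 -13 -28 -17 -14 -15 -10 -11  -7
    4   1  -3   9   3 -25 -35 -41 -42 -37 -31 -32]
 [ 10  11  12   9   8   2 -20 -24 -19 -20 -12 -28 -27 -25 -19 -25 -14 -12
   -8  -7  -9   5  -8 -32 -37 -43 -36 -43 -38 -34]
 [  6  11   6  10  14  -5 -11 -32 -21 -18 -16 -30 -29 -27 -30 -30 -29 -27
  -17 -23  -6   2  -7 -32 -37 -43 -35 -35 -30 -30]
 [  7  12  13   8   3  -9 -34 -16 -20 -20 -10 -25 -31 -30 -33 -29 -19 -21
  -21 -16 -23 -12  -8 -32 -32 -30 -36 -34 -34 -34]]
```

The blade is visible at (231,266). Its flat faces the camera, so it is already square to the push.

```bash
python3 go.py 0.5854 -0.0494 0.135 -0.2515
```

```text
pos [ 0.5087 -0.2896  0.165 ] yaw -0.2562 tilt [-0.0028  0.0022] turn -0.0047
delta [ 0.0146 -0.2517  0.0304] t 3.8167 F [-0.3 -0.1 -1.6]
```

```bash
python3 nudge.py '[[0.002,-0.028,0,-0.005],[0.002,-0.032,0.003,0],[0.002,-0.032,0.005,0],[0.002,-0.032,0.005,0],[0.002,-0.032,0.005,0],[0.002,-0.032,0.005,0],[0.002,-0.032,0.005,0],[0.001,-0.032,0.002,0],[0,0,0,0],[0,0,0,0],[0,0,0,0],[0,0,0,0],[0,0,0,0]]'; python3 go.py 0.5854 -0.0494 0.071 -0.2515
python3 - <<'E'
from m import *
p=readout.get_obs()["position"]; tip=p+[0,0,-.0532]
print("tip t",proj(t,tip),"s",proj(s,tip),"pocket s",proj(s,[.5854,-.0494,.028]))
cv2.imwrite("pics/p1.png",np.hstack([crop(s,240,170,80,100,5),crop(t,260,160,80,100,5)]))
E
```

```text
time: 4.9
position: [0.5868, -0.0513, 0.1368]
tool_rot: [0.992, -0.126, -0.0, 0.0]
ft_force: [0.3, -0.4, -0.6]
grip_width: 0.0227
grip_force: 34.9
pos [ 0.5868 -0.0513  0.1368] yaw -0.2531 tilt [-0.0002 -0.0002] turn -0.0016
delta [-0.0018 -0.0015  0.0658] t 4.9 F [ 0.3 -0.4 -0.6]
tip t (np.float64(304.28189929954493), np.float64(205.3750087844975)) s (np.float64(282.0926146576027), np.float64(212.24293568847597)) pocket s (np.float64(280.9144925284065), np.float64(232.5409573974713))
```

View pics/p1.png

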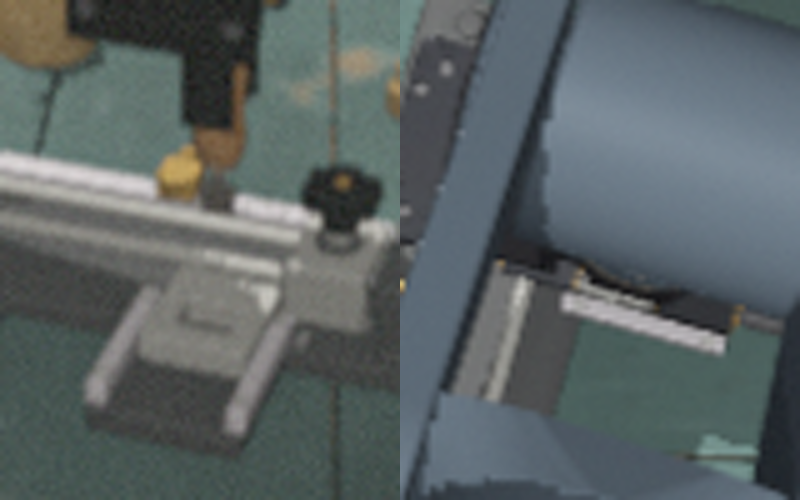

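The blade is at (283,211) and the pocket at (281,233) in the side view. It needs a small -x shift and then to go down.

```bash
python3 nudge.py '[[-0.003,-0.0012,0,-0.0016],[0,0,0.015,0],[0,0,0.015,0],[0,0,0.012,0],[0,0,0.012,0],[0,0,0.012,0],[0,0,0,0],[0,0,0,0],[0,0,0,0],[0,0,0,0]]'; python3 go.py 0.5842 -0.0495 0.071 -0.2515
```

```text
time: 5.83
position: [0.5851, -0.0481, 0.0716]
tool_rot: [0.992, -0.124, 0.001, 0.0]
ft_force: [0.1, -0.3, -0.5]
grip_width: 0.023
grip_force: 34.9
pos [ 0.5851 -0.0481  0.0716] yaw -0.2496 tilt [ 0.0016 -0.0004] turn 0.0019
delta [-0.0005  0.0015  0.0006] t 5.8333 F [ 0.1 -0.3 -0.5]
```

```bash
python3 nudge.py '[[0,0.004,0,0],[0,0.004,0,0],[0,0.003,0,0],[0,0.003,0,0],[0,0,0,0]]'; python3 nudge.py '[[0,0.004,0,0],[0,0.004,0,0],[0,0.004,0,0],[0,0.003,0,0],[0,0,0,0],[0,0,0,0]]'; python3 go.py 0.5851 -0.0481 0.071 -0.2515
```

```text
time: 6.25
position: [0.5814, -0.0609, 0.0713]
tool_rot: [0.992, -0.126, 0.001, -0.001]
ft_force: [1.2, 5.5, 1.2]
grip_width: 0.0233
grip_force: 34.9
time: 6.75
position: [0.577, -0.0768, 0.0708]
tool_rot: [0.992, -0.125, -0.0, 0.0]
ft_force: [0.1, 0.2, -0.7]
grip_width: 0.0232
grip_force: 34.9
pos [ 0.577  -0.0768  0.0708] yaw -0.2498 tilt [-0.0004 -0.0006] turn 0.0017
delta [ 0.0007 -0.0298 -0.0003] t 6.75 F [ 0.1  0.2 -0.7]
```

```bash
python3 nudge.py '[[0,0.003,0,0],[0,0.003,0,0],[0,0,0,0],[0,0,0,0]]';  python3 nudge.py '[[0,0.002,0,0],[0,0,0,0],[0,0,0,0]]'; python3 nudge.py '[[0,0.002,0,0],[0,0,0,0],[0,0,0,0]]'
```

```text
time: 7.08
position: [0.5755, -0.0823, 0.0707]
tool_rot: [0.992, -0.124, -0.0, 0.0]
ft_force: [1.3, 0.7, 0.4]
grip_width: 0.023
grip_force: 34.9
time: 7.33
position: [0.5751, -0.0839, 0.0708]
tool_rot: [0.992, -0.124, -0.0, 0.0]
ft_force: [-0.5, 0.4, -1.6]
grip_width: 0.0229
grip_force: 34.9
time: 7.58
position: [0.5746, -0.0857, 0.0708]
tool_rot: [0.992, -0.125, -0.0, -0.0]
ft_force: [-0.0, 2.2, -0.5]
grip_width: 0.0229
grip_force: 34.9
```

```bash
python3 nudge.py '[[0,0.002,0,0],[0,0,0,0],[0,0,0,0]]'; python3 nudge.py '[[0,0.002,0,0],[0,0,0,0],[0,0,0,0]]'; python3 nudge.py '[[0,0.002,0,0],[0,0,0,0],[0,0,0,0]]'
```

```text
time: 7.83
position: [0.5744, -0.0863, 0.0708]
tool_rot: [0.992, -0.125, 0.0, -0.001]
ft_force: [1.8, 5.1, -0.6]
grip_width: 0.023
grip_force: 34.9
time: 8.08
position: [0.5741, -0.0869, 0.0707]
tool_rot: [0.992, -0.126, 0.0, -0.003]
ft_force: [3.5, 9.2, -1.9]
grip_width: 0.0231
grip_force: 35.0
time: 8.33
position: [0.5738, -0.0874, 0.0707]
tool_rot: [0.992, -0.126, 0.0, -0.004]
ft_force: [4.3, 12.4, -1.7]
grip_width: 0.0232
grip_force: 35.0
```

The force rose to 12 N with almost no motion, so the catch is at its stop. Next I back off and lift.

```bash
python3 nudge.py '[[0,-0.004,0,0],[0,-0.004,0,0],[0,-0.003,0,0],[0,0,0,0],[0,0,-0.01,0],[0,0,-0.02,0],[0,0,-0.03,0],[0,0,-0.025,0],[0,0,0,0],[0,0,0,0]]'; python3 go.py 0.5095 -0.2897 0.155 -0.2515
```

```text
time: 9.17
position: [0.5772, -0.0819, 0.1582]
tool_rot: [0.992, -0.125, 0.002, 0.001]
ft_force: [-0.6, -0.0, -1.2]
grip_width: 0.0231
grip_force: 34.9
pos [ 0.5772 -0.0819  0.1582] yaw -0.25 tilt [ 0.0046 -0.002 ] turn 0.0015
delta [-0.0138  0.2181  0.0033] t 9.1667 F [-0.6 -0.  -1.2]
```

```bash
python3 nudge.py '[[-0.002,0.025,0,0.0015],[-0.002,0.031,0,0],[-0.002,0.031,0,0],[-0.002,0.031,0,0],[-0.002,0.031,0,0],[-0.002,0.031,0,0],[-0.0015,0.031,0,0],[0,0.007,0.002,0],[0,0,0,0],[0,0,0,0],[0,0,0,0],[0,0,0,0],[0,0,0,0]]'; python3 go.py 0.5095 -0.2897 0.105 -0.2515;  python3 - <<'E'
from m import *
p=readout.get_obs()["position"]; tip=p+[0,0,-.0532]
print("tip t",proj(t,tip),"s",proj(s,tip))
cv2.imwrite("pics/r1.png",np.hstack([crop(s,190,220,80,100,5),crop(s,240,200,80,100,5)]))
E
```

```text
time: 10.25
position: [0.509, -0.2872, 0.1538]
tool_rot: [0.992, -0.124, -0.0, -0.0]
ft_force: [-0.5, 1.2, -0.1]
grip_width: 0.0231
grip_force: 34.9
pos [ 0.509  -0.2872  0.1538] yaw -0.2491 tilt [-0.0005  0.0006] turn 0.0024
delta [0.0011 0.0023 0.0488] t 10.25 F [-0.5  1.2 -0.1]
tip t (np.float64(413.97109102892455), np.float64(243.2156423687688)) s (np.float64(230.3564635857435), np.float64(275.1861519319611))
```

View pics/r1.png

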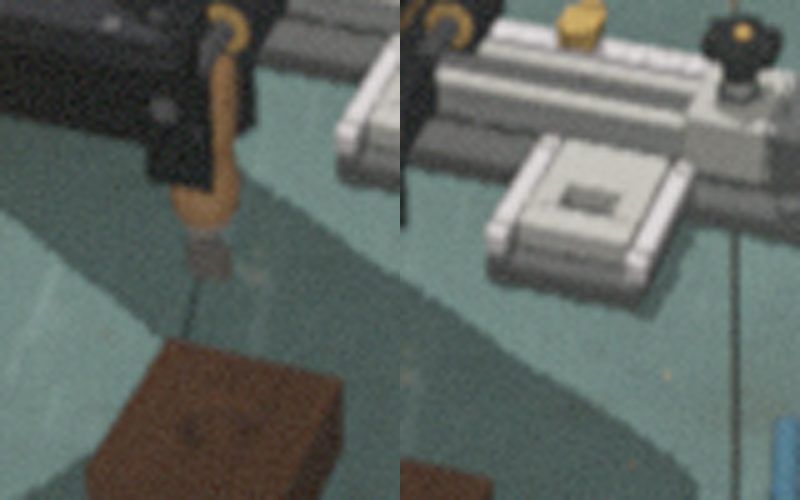

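The catch plate is out at the end of its pad (595,195 in the crop). The file is straight, with its tip at (232,275) over the hole at about (233,305).

```bash
python3 nudge.py '[[0.001,0.0023,0.02,0.0024],[0,0,0.02,0],[0,0,0.01,0],[0,0,0,0],[0,0,0,0]]'; python3 nudge.py '[[0,0,0.012,0],[0,0,0.01,0],[0,0,0.01,0],[0,0,0,0],[0,0,0,0]]'; python3 go.py 0.5095 -0.2895 0.0575 -0.2515
```

```text
time: 10.77
position: [0.5091, -0.2907, 0.1035]
tool_rot: [0.992, -0.126, -0.001, -0.0]
ft_force: [-0.3, 0.4, -0.8]
grip_width: 0.0229
grip_force: 34.9
time: 11.18
position: [0.5088, -0.2909, 0.0714]
tool_rot: [0.992, -0.126, -0.001, -0.0]
ft_force: [-0.5, -0.6, -0.5]
grip_width: 0.0233
grip_force: 34.9
pos [ 0.5088 -0.2909  0.0714] yaw -0.2535 tilt [-0.001   0.0009] turn -0.002
delta [ 0.0003 -0.0015  0.0139] t 11.1833 F [-0.5 -0.6 -0.5]
```

```bash
python3 nudge.py '[[0,-0.0012,0.006,0],[0,0,0.006,0],[0,0,0,0],[0,0,0,0]]'; python3 nudge.py '[[0,0,0.002,0],[0,0,0,0],[0,0,0,0]]'
```

```text
time: 11.52
position: [0.5092, -0.2899, 0.0595]
tool_rot: [0.992, -0.126, -0.0, -0.0]
ft_force: [-0.6, -0.1, -0.3]
grip_width: 0.0231
grip_force: 34.9
time: 11.77
position: [0.5095, -0.2901, 0.0579]
tool_rot: [0.992, -0.126, 0.0, 0.0]
ft_force: [-0.9, -0.4, -1.6]
grip_width: 0.023
grip_force: 34.9
```

```bash
python3 nudge.py '[[0,0,0,0],[0,0,0,0],[0,0,0,0],[0,0,0,0],[0,0,0,0],[0,0,-0.02,0],[0,0,-0.04,0],[0,0,-0.04,0],[0,0,-0.02,0],[0,0,0,0],[0,0,0,0],[0,0,0,0]]' 0.065; python3 go.py 0.6417 -0.0135 0.14 1.3193;python3 go.py 0.6417 -0.0135 0.14 -1.8223; python3 -c "
from rig import robot, cams, readout;print(readout.get_obs()['q'])"
```

```text
time: 12.77
position: [0.5087, -0.2894, 0.177]
tool_rot: [0.992, -0.126, -0.001, -0.001]
ft_force: [0.4, 0.0, -0.2]
grip_width: 0.0648
grip_force: 0.0
pos [ 0.5087 -0.2894  0.177 ] yaw -0.2535 tilt [-0.0016  0.0013] turn -1.5728
delta [0.3003 0.0603 0.0371] t 12.7667 F [ 0.4  0.  -0.2]
pos [ 0.5087 -0.2894  0.177 ] yaw -0.2535 tilt [-0.0016  0.0013] turn 1.5688
delta [-0.3003 -0.0603  0.0371] t 12.7667 F [ 0.4  0.  -0.2]
[-7.08074900e-01  5.30626864e-01  1.57892528e+00 -3.38454534e-05
  1.03412048e+00  1.11625923e+00]
```

```bash
python3 nudge.py '[[0,0,0,-0.121],[0,0,0,-0.121],[0,0,0,-0.121],[0,0,0,-0.121],[0,0,0,-0.121],[0,0,0,-0.121],[0,0,0,-0.121],[0,0,0,-0.121],[0,0,0,-0.121],[0,0,0,-0.121],[0,0,0,-0.121],[0,0,0,-0.121],[0,0,0,-0.121]]'; python3 nudge.py '[[0.0334,0.0067,0.003,0],[0.0334,0.0067,0.003,0],[0.0334,0.0067,0.003,0],[0.0334,0.0067,0.003,0],[0.0334,0.0067,0.003,0],[0.0334,0.0067,0.003,0],[0.0334,0.0067,0.003,0],[0.0334,0.0067,0.003,0],[0.033,0.0067,0.003,0],[0,0,0,0],[0,0,0,0],[0,0,0,0]]'; python3 go.py 0.6417 -0.0135 0.0543 1.3193
python3 - <<'E'
from m import *
g=s["img"][270:350,190:280,::-1]
cv2.imwrite("pics/k1.png",np.hstack([crop(s,190,260,100,100,4),crop(s,270,160,100,100,4)]))
E
```

```text
time: 13.85
position: [0.5082, -0.2891, 0.1753]
tool_rot: [0.788, 0.615, -0.001, -0.003]
ft_force: [0.5, -0.4, 0.4]
grip_width: 0.0651
grip_force: 0.0
time: 14.85
position: [0.6411, -0.0143, 0.1489]
tool_rot: [0.79, 0.613, -0.002, -0.001]
ft_force: [0.1, 0.0, -0.1]
grip_width: 0.0651
grip_force: 0.0
pos [ 0.6411 -0.0143  0.1489] yaw 1.3201 tilt [-0.004   0.0001] turn 0.0008
delta [0.001  0.0007 0.0946] t 14.85 F [ 0.1  0.  -0.1]
```

View pics/k1.png

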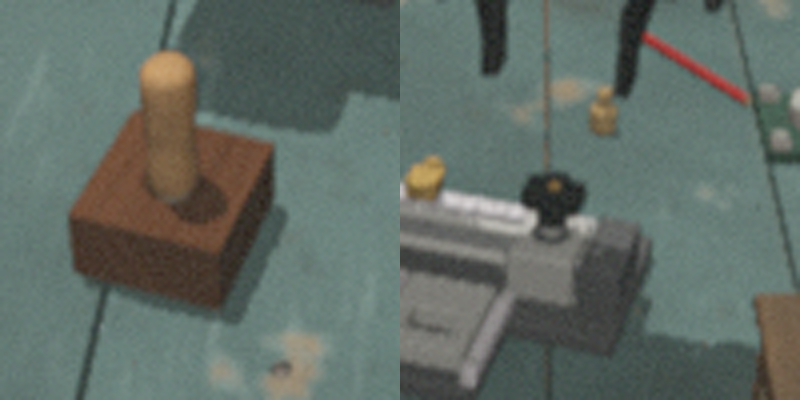

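The file stands upright in its stand, at (170,120) in the crop. The open fingers straddle the knob at (553,190), so I descend and grip.

```bash
python3 nudge.py '[[0.001,0.0007,0.03,0],[0,0,0.03,0],[0,0,0.02,0],[0,0,0.0145,0],[0,0,0,0],[0,0,0,0]]'; python3 nudge.py '[[0,0,0,0],[0,0,0,0],[0,0,0,0],[0,0,0,0],[0,0,0,0],[0,0,0,0],[0,0,0,0],[0,0,0,0]]' 0.03 40;python3 go.py 0.6417 -0.0135 0.0543 1.3193
```

```text
time: 15.45
position: [0.6425, -0.0148, 0.0557]
tool_rot: [0.791, 0.612, -0.001, -0.001]
ft_force: [0.3, -0.2, 0.1]
grip_width: 0.065
grip_force: 0.0
time: 16.12
position: [0.6427, -0.0132, 0.0569]
tool_rot: [0.79, 0.613, -0.0, -0.001]
ft_force: [-3.2, 0.2, 6.2]
grip_width: 0.0345
grip_force: 40.0
pos [ 0.6427 -0.0132  0.0569] yaw 1.3196 tilt [-0.0015  0.0003] turn 0.0003
delta [-0.0005 -0.0009  0.0026] t 16.1167 F [-3.2  0.2  6.2]
```

```bash
python3 nudge.py '[[0,-0.006,0,0],[0,-0.008,0,0],[0,-0.008,0,0],[0,-0.008,0,0],[0,-0.008,0,0],[0,-0.008,0,0],[0,-0.008,0,0],[0,-0.008,0,0],[0,-0.008,0,0],[0,-0.006,0,0],[0,-0.004,0,0],[0,0,0,0],[0,0,0,0],[0,0,0,0]]'; python3 - <<'E'
from m import *
o=readout.get_obs(); c,q=np.cos(-.2515),np.sin(-.2515)
d=o["position"]-np.array([.6427,-.0132,.0569]); print("opened",-(d[0]*c+d[1]*q),"lat",-d[0]*q+d[1]*c,d[2])
cv2.imwrite("pics/q_t.png",t["img"][:,:,::-1]);cv2.imwrite("pics/q_s.png",s["img"][:,:,::-1])
cv2.imwrite("pics/q1.png",np.hstack([crop(t,235,170,65,100,6),crop(s,245,175,65,100,6)]))
E
```

```text
time: 17.28
position: [0.5722, 0.0052, 0.0569]
tool_rot: [0.79, 0.613, 0.005, 0.005]
ft_force: [9.9, -0.7, -4.8]
grip_width: 0.0346
grip_force: 40.1
opened 0.0728252990305749 lat 0.00028998472328570224 2.5976576567929288e-05
```

View pics/q1.png

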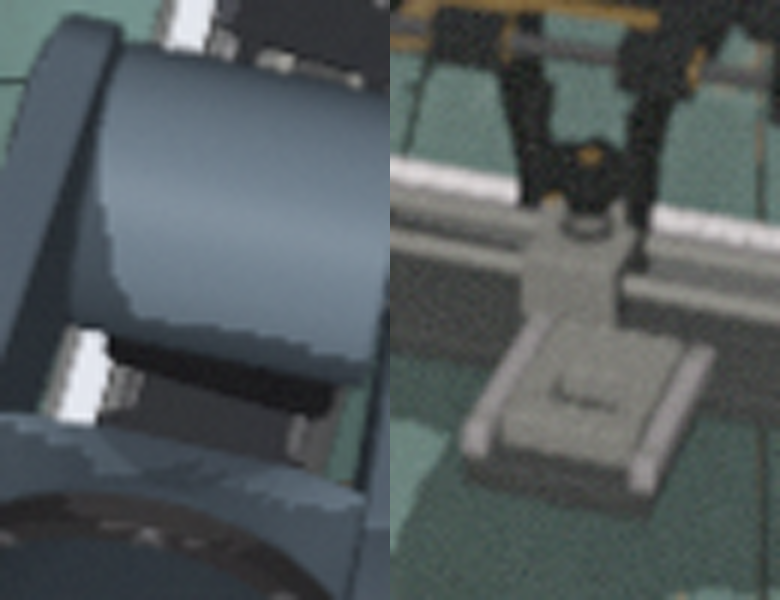

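Both pointers are hidden behind the gripper, so I get the target opening from the first picture. I measure the two tips' spacing on the 38 mm plane, and track the knob in the side view as a check on the opening.

```bash
python3 - <<'E'
from m import *
np.set_printoptions(precision=1,suppress=True,linewidth=200)
yaw=-.2515;o=np.array([.5741,.004]);c,q=np.cos(yaw),np.sin(yaw);Rm=np.array([[c,-q],[q,c]])
im=cv2.imread("pics/top0.png").astype(np.float32)
def rect(x0,x1,y0,y1,z,st=.0005):
    xs=np.arange(x0,x1,st);ys=np.arange(y0,y1,st);X,Y=np.meshgrid(xs,ys)
    P=np.stack([X,Y],-1)@Rm.T+o
    uv=np.array([proj(t,[*p,z]) for p in P.reshape(-1,2)],np.float32).reshape(*X.shape,2)
    return xs*1e3,ys*1e3,cv2.remap(im,uv[...,0],uv[...,1],cv2.INTER_CUBIC)
xs,ys,I=rect(-.04,0,.03,.08,.038)
Yl=np.clip((I[...,1]+I[...,2])/2-I[...,0]-25,0,None)
for i in range(0,len(ys),4): 
    w=Yl[i]; print("rider y",ys[i],"sum",w.sum().round(),"x",(w*xs).sum()/max(w.sum(),1),"half",xs[w>w.max()/2][[0,-1]] if w.max()>10 else "")
w=Yl; print("centroid x",(w*xs).sum()/w.sum())
xs2,ys2,J=rect(.045,.09,.022,.042,.038)
G=J.mean(2)
for i in range(0,len(ys2),2):
    g=G[i]; w=np.clip(g-130,0,None); print("jaw y",ys2[i],g[::8].round(),"x",(w*xs2).sum()/max(w.sum(),1),w.sum().round())
up=lambda A:cv2.resize(np.clip(A[::-1],0,255).astype(np.uint8),None,fx=5,fy=5,interpolation=cv2.INTER_NEAREST)
a,b=up(I),up(J); k=np.zeros((500,800,3),np.uint8); k[:a.shape[0],:a.shape[1]]=a; k[:b.shape[0],400:400+b.shape[1]]=b[:,:400]; cv2.imwrite("pics/rect.png",k); print(a.shape,b.shape)
# knob gold dot in side
for n in("side0","q_s"):
    S0=cv2.imread(f"pics/{n}.png").astype(np.float32)
    x0,y0=(300,200) if n=="side0" else (270,192)
    A=S0[y0:y0+16,x0:x0+20]; w=np.clip((A[...,2]-A[...,0])-35,0,None); yy,xx=np.mgrid[y0:y0+16,x0:x0+20]
    u,v=(w*xx).sum()/w.sum(),(w*yy).sum()/w.sum(); P=plane(s,u,v,.081); print(n,u,v,P*1e3,(Rm.T@(P[:2]-o))*1e3)
E
```

```text
rider y 30.0 sum 0.0 x 0.0 half 
rider y 32.0 sum 0.0 x 0.0 half 
rider y 34.0 sum 0.0 x 0.0 half 
rider y 36.00000000000001 sum 0.0 x 0.0 half 
rider y 38.00000000000001 sum 0.0 x 0.0 half 
rider y 40.00000000000001 sum 309.0 x -24.611778417496172 half [-26. -23.]
rider y 42.00000000000001 sum 895.0 x -24.878026275317765 half [-28. -22.]
rider y 44.000000000000014 sum 1563.0 x -24.814796882515175 half [-30. -20.]
rider y 46.000000000000014 sum 2151.0 x -24.88305486814831 half [-31. -18.]
rider y 48.000000000000014 sum 2576.0 x -24.257241549285318 half [-32. -16.]
rider y 50.000000000000014 sum 2661.0 x -24.190906611005484 half [-33.  -15.5]
rider y 52.00000000000002 sum 2797.0 x -24.59642109762941 half [-33.5 -15.5]
rider y 54.00000000000002 sum 2785.0 x -24.799791546952317 half [-33.5 -16. ]
rider y 56.00000000000002 sum 2781.0 x -24.896648748554572 half [-33.5 -16. ]
rider y 58.00000000000002 sum 2776.0 x -24.72428253064604 half [-33.5 -16. ]
rider y 60.00000000000003 sum 2812.0 x -24.571706417413 half [-33. -16.]
rider y 62.00000000000003 sum 2955.0 x -24.952238734565977 half [-3
[... 2303 characters left out ...]
 115. 109. 112. 111. 111. 111.] x 0.0 0.0
jaw y 38.000000000000014 [113. 114. 113. 113. 113. 113. 112. 111. 113. 111. 112. 111.] x 0.0 0.0
jaw y 39.000000000000014 [114. 114. 113. 113. 113. 113. 111. 113. 113. 112. 112. 111.] x 0.0 0.0
jaw y 40.000000000000014 [113. 113. 113. 113. 113. 113. 112. 114. 113. 112. 112. 111.] x 0.0 0.0
jaw y 41.000000000000014 [113. 114. 113. 113. 113. 112. 114. 113. 115. 111. 112. 111.] x 0.0 0.0
jaw y 42.000000000000014 [114. 112. 114. 113. 114. 111. 115. 110. 113. 112. 112. 113.] x 0.0 0.0
(500, 400, 3) (205, 450, 3)
side0 308.09491525423726 205.9457627118644 [644.6 -14.8  81. ] [72.9 -0.6]
q_s 277.8421052631579 200.35087719298247 [574.4   4.3  81. ] [0.2 0.4]
```

View pics/rect.png

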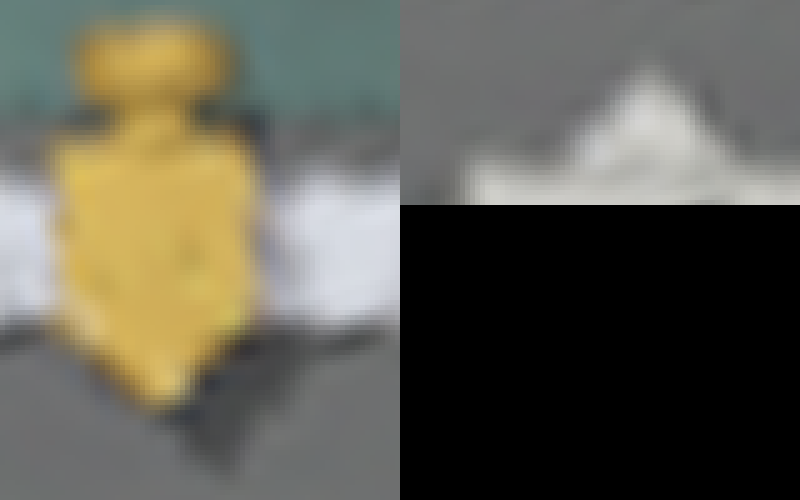

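The rectified view shows the rider tip near (163,405), at x = -24.7 mm, and the jaw tip near (650,70), at x = 69.7 mm. That makes the target about 94 mm. I'll check the scale against the base ends and the side view before using it.

```bash
python3 - <<'E'
from m import *
yaw=-.2515;o=np.array([.5741,.004]);c,q=np.cos(yaw),np.sin(yaw);Rm=np.array([[c,-q],[q,c]])
im=cv2.imread("pics/top0.png").astype(np.float32); si=cv2.imread("pics/side0.png").astype(np.float32)
def prof(A,cam,y,z,xa,xb):
    xs=np.arange(xa,xb,.0005); P=np.array([proj(cam,[*(Rm@[x,y]+o),z]) for x in xs],np.float32)
    return xs*1e3,cv2.remap(A,P[None,:,0].copy(),P[None,:,1].copy(),cv2.INTER_CUBIC)[0]
for y in(.030,.038,-.03,-.036):
    r=[]
    for xa,xb in((-.145,-.122),(.11,.135)):
        x,p=prof(im,t,y,.014,xa,xb); d=p[:,1]-p[:,2]   # green minus red: bench vs grey base
        g=np.abs(np.gradient(cv2.GaussianBlur(d[None],(9,1),0)[0])); g[g<g.max()/2]=0; r.append((g*x).sum()/g.sum())
    print("base ends at y",y,np.round(r,1),"len",round(r[1]-r[0],1))
# yellow saddle in side0
A=si[196:214,268:286]; w=np.clip((A[...,1]+A[...,2])/2-A[...,0]-15,0,None)
print("rows",[(196+i,round(float((w[i]*np.arange(268,286)).sum()/w[i].sum()),2),int(w[i].sum())) for i in range(18) if w[i].sum()>60])
for i in range(18):
    if w[i].sum()>60:
        u=(w[i]*np.arange(268,286)).sum()/w[i].sum(); o_,d=ray(s,u,196+i)
        # intersect with clamp plane y=0.055 (vertical)
        n=Rm@[0,1.]; k=(.056-(o_[:2]-o)@n)/(d[:2]@n); P=o_+k*d; print((Rm.T@(P[:2]-o)*1e3).round(1),round(P[2]*1e3,1))
E
```

```text
base ends at y 0.03 [-130.2  122.6] len 252.7
base ends at y 0.038 [-129.2  119.8] len 249.0
base ends at y -0.03 [-129.2  121.2] len 250.4
base ends at y -0.036 [-129.3  119.3] len 248.5
rows [(199, 277.7, 90), (200, 277.61, 191), (201, 276.7, 332), (202, 276.37, 468), (203, 276.07, 512), (204, 275.58, 520), (205, 275.29, 468), (206, 275.21, 338), (207, 275.24, 222), (208, 275.21, 186), (209, 276.09, 91)]
[-17.2  56. ] 50.7
[-17.3  56. ] 47.7
[-19.7  56. ] 44.4
[-20.5  56. ] 41.3
[-21.2  56. ] 38.3
[-22.4  56. ] 35.1
[-23.1  56. ] 32.1
[-23.3  56. ] 29.1
[-23.2  56. ] 26.2
[-23.2  56. ] 23.2
[-20.8  56. ] 20.8
```

```bash
cat > op.py <<'E'
from h import *
o=readout.get_obs(); c,q=np.cos(-.2515),np.sin(-.2515)
d=o["position"]-np.array([.6427,-.0132,.0569]); print("opened",(-(d[0]*c+d[1]*q)*1e3).round(2),"lat",((-d[0]*q+d[1]*c)*1e3).round(2),(d[2]*1e3).round(2))
E
python3 nudge.py '[[0,-0.005,0,0],[0,-0.006,0,0],[0,-0.006,0,0],[0,-0.003,0,0],[0,0,0,0],[0,0,0,0],[0,0,0,0],[0,0,0,0]]'; python3 op.py
```

```text
time: 18.25
position: [0.5539, 0.01, 0.0569]
tool_rot: [0.79, 0.613, 0.005, 0.006]
ft_force: [12.3, -1.6, -6.2]
grip_width: 0.0345
grip_force: 40.9
opened 91.73 lat 0.34 0.05
```

```bash
python3 nudge.py '[[0,-0.002,0,0],[0,-0.001,0,0],[0,0,0,0],[0,0,0,0],[0,0,0,0],[0,0,0,0],[0,0,0,0],[0,0,0,0]]'; python3 op.py; python3 - <<'E'
from m import *
c,q=np.cos(-.2515),np.sin(-.2515);Rm=np.array([[c,-q],[q,c]]);O=np.array([.5741,.004])
M=R.from_quat(readout.get_obs()["tool_rot"]).as_matrix(); print("grasp pt shift vs TCP along clamp x mm",(Rm.T@(-.0187*M[:2,2]))*1e3)
A=s["img"][185:210,255:285].astype(float); w=np.clip(A[...,0]-A[...,2]-35,0,None); n,l,st,ce=cv2.connectedComponentsWithStats((w>0).astype(np.uint8))
for k in range(1,n):
    ww=w*(l==k); yy,xx=np.mgrid[185:210,255:285]; u,v=(ww*xx).sum()/ww.sum(),(ww*yy).sum()/ww.sum(); P=plane(s,u,v,.081); print(st[k][4],u,v,(Rm.T@(P[:2]-O)*1e3).round(1))
E
```

```text
time: 18.92
position: [0.5515, 0.0106, 0.057]
tool_rot: [0.79, 0.613, 0.006, 0.006]
ft_force: [11.8, -2.9, -6.6]
grip_width: 0.0341
grip_force: 41.6
opened 94.3 lat 0.38 0.05
grasp pt shift vs TCP along clamp x mm [-0.30302579 -0.02824875]
6 269.2641509433962 199.0 [-20.6  -0.3]
```

```bash
python3 nudge.py '[[0,0,0,0],[0,0,0,0],[0,0,0,0],[0,0,0,0],[0,0,0,0],[0,0,0,0]]'; python3 op.py; python3 -c "
from rig import robot, cams, readout; print(robot.hand_in())"
```

```text
time: 19.52
position: [0.5514, 0.0106, 0.0569]
tool_rot: [0.79, 0.613, 0.006, 0.006]
ft_force: [12.7, -1.1, -5.4]
grip_width: 0.0344
grip_force: 41.6
opened 94.31 lat 0.36 0.04
the job is handed in; nothing more can be done
None
```

I handed the job in at 19.5 s: the catch is out at its stop, the file is upright in its stand, and the jaw is held open about 94.5 mm. That is where I measured the rider's pointer in the first picture; the gripper hid both pointers at the end, so I couldn't see them line up.

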